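# Check two griddle spots, then snap the thermometer onto its charger

## Robot

A 7-joint arm with a two-finger parallel gripper is mounted at the origin on the work surface. World frame = base frame: x ahead of the robot, y to its left, z up, the work surface at z = 0. Lengths are in m, angles in rad, forces in N, time in s.
With the tool pointing down it reaches from about 0.4 to 0.85 m from the base axis. Payload 10.4 kg.
Tool frame: the origin (TCP) lies at the very end of the fingers, on their centre line; the grasp point (between the pads) lies 19 mm behind it (manip.grip_point_offset is the z of the grasp point in the tool frame, in m); z points along the fingers, y is the direction in which the jaws open and shut (so a half turn about z gives the same grasp; the last joint's range is limited). The gripper opens to 85 mm and grips with 20 to 120 N. Pads are 22 mm wide; open, the fingers measure 114 mm over their backs; the gripper's body (76 mm by 85 mm) begins 54 mm behind the grasp point. The pads swing forward as they close: fully open they stand 13 mm farther back than shut.
Start: joints at [1.13, 0.332, -0.065, 1.46, 0.022, 1.35, -0.088], TCP at [0.254, -0.571, 0.231] pointing down, gripper open.
Joint ranges: [-2.6, 2.6], [-0.5, 2.12], [-1.47, 1.34], [0.16, 2.42], [-1.27, 4.41], [0.06, 2.06], [-2.6, 2.6]. Speed limits (rad/s): [2.22, 2.22, 2.79, 2.79, 3.14, 3.14, 3.14].

## Interface

Orientations are given as a unit quaternion [x, y, z, w].
In Python, from workcell import manip, camera, get_calibration, hand_in gives the robot as it stands.
- The arm moves only by the shell command python3 -m pendant 'ROWS' [FORCE]. ROWS is JSON, a list of rows, each a list of 5 numbers: the shift along the tool's x, y, z in units of 40 mm (1.0 is 40 mm), then the turn about the tool's z in units of 6 degrees (1.0 is 6 degrees), then the closure, from 0 (fully open) to 1 (shut). A call has 1 to 5 rows; each row is the pose to reach, as a shift and turn from the pose commanded when the call began, along the tool's axes at that moment; what a row does not reach only later rows make up. A row lasts 1/8 s, in which the tool goes at most 62.5 mm and 10.7 degrees, less where a joint would pass 70% of its speed; a pose out of reach is approached as far as the arm can. A call with a gripper value outside its range is refused whole. The fingers move at their own pace and stop on an object; FORCE is the grip in N (left out, the last holds). Time passes only in rows, so rows that repeat a pose let the fingers close. It gives the time, the measured TCP pose, the force and the opening at its end, in the units of the state.
- manip.get_obs(): the state, without advancing time (a new reading comes with each control period).
- camera(name): name is "scene" or "side" or "wrist"; returns (picture, depth): 384x512x3 uint8, red, green, blue; 384x512 float32, m along the optical axis (not along the pixel's ray), 0 where there is no reading.
- get_calibration(name): a dict with "vfov" (degrees; the focal length in pixels is half the picture's height over the tangent of half this angle, whatever the lens; pixels are square), "cx", "cy" (the principal point, pixels), "position" and "rotation" of the camera in the world. Camera axes: x right, y down, z forward; pixel columns grow to the right and rows downward; lengths in m; the calibration is good to about 2 mm. A picture is of the moment at which its call begins: read the wrist's pose just before it. get_calibration takes no time and is no camera call; for the wrist camera it gives the pose at the moment of the call.
- hand_in(): hands the job in, once; it reports no verdict.
The state is a dict: "clock": time; "joint_pos": joint angles; "joint_velocities": joint speeds; "tau": joint torques, N m; "position": TCP position; "ee_rot": TCP orientation; "ft_force": force on the tool from outside, world axes, zero at the start; "torque": the same for the moment, N m; "grip_width": opening from 0.0 (shut) to 1.0 (fully open).
Only numpy, scipy, OpenCV 4.12 (cv2) and the standard library are available. Lean on these libraries where they do the work, as an engineer would, in place of code of your own. Each camera call takes 0.05 s, during which the arm holds its last target.

## Task

Pick up the round black-and-orange surface thermometer and set its open foot squarely on the blue check spot of the griddle, then on the red one, pressing lightly and waiting about a second on each. Then set it over the stud of its white charging dock and press it straight down until it clicks past the spring catches, and keep pressing after the click until its foot is fully home on the deck of the dock. Finish while still gripping it and holding it down there (the sprung contact pin lifts it off the deck if you let go), and leave the toast and the other things on the table where they are.

Things in the scene. Friction and masses are not known exactly. Their poses are not given: they have to be found in the camera images.
- gauge: The surface thermometer, loose, upright on the table at the start: a black cylinder 40 mm in diameter, 70 mm high, an orange ring near its top and one 26 mm above the steel foot, a pale display on top. Grip it on its plain sides, 40 mm wide, best half-way up. About 160 g. Origin: centre of its underside (the foot), z up its axis.
- gauge_center (a point): Centre of the thermometer, on its axis, 35 mm above its foot (half-way up).
- gauge_foot (a point): Centre of the thermometer's foot (lowest plane, on the axis; same point as the origin of gauge). The foot is a hollow ring: at the very bottom a 4 mm high inner lip with a 24 mm opening, above it a 31 mm wide cavity, its ceiling 24 mm above the foot.
- griddle: Black table-top griddle, fixed, 360 x 400 mm (x, y), origin at the centre of its underside on the table. Its plate is 85 mm above the table, with a rim all round 14 mm higher than the plate. A row of three toast slices lies along its far (+x) edge.
- spot_blue: Blue check spot, fixed: a raised disc on the griddle plate, 44 mm in diameter, 5 mm high, with a small steel dot in the middle. Origin: centre of its underside, 85 mm above the table; its top is 5 mm higher (90 mm above the table). Rigid. Touch this one first.
- spot_red: Red check spot, fixed, the same as the blue one but red: top 5 mm above its origin, 90 mm above the table. Touch this one second.
- dock: White charging dock, fixed, 95 x 85 mm, 22 mm high (flat top: the deck). Origin: centre of its underside, on the stud's axis. The steel stud, 16 mm in diameter, stands 22 mm above the deck, tapered; on it a brass pin, 8 mm in diameter, reaches 29 mm above the deck. Four sprung steel balls, centres 12 mm above the deck, stick out of the stud to a diameter of 28 mm.
- dock_deck (a point): Point on the stud's axis at deck height (22 mm above the table), where the foot's centre must end; z up. The lip meets the balls with the foot 16 mm above the deck; passing them takes about 5 to 10 N, most at 15 to 13 mm, then the force drops, and from 8 to 4 mm the balls snap out over the lip and draw it down. The last 5 mm push in the pin (2 to 6 N); the deck is rigid.
- contact_pin (a joint): Travel of the brass contact pin down into the stud, m: 0 when free, about 0.005 when the thermometer is fully home. Spring, about 0.9 N per mm with 1.8 N preload.
- toast0: Bystander: slice of toast with cheese on the griddle, 92 x 98 x 18 mm, origin at the centre of its underside.
- toast1: Bystander: plain slice of toast on the griddle, 92 x 98 x 15 mm, origin at the centre of its underside.
- toast2: Bystander: slice of toast with cheese on the griddle, 92 x 98 x 18 mm, origin at the centre of its underside.
- tub: Bystander: white open tub of spread with a knife in it, 180 mm in diameter, 160 mm high (the knife to about 200 mm), origin at the centre of its underside.
- shaker: Bystander: aluminium salt shaker, 42 mm in diameter, 78 mm high, origin at the centre of its underside.
- sauce_cup: Bystander: small steel cup, 72 mm in diameter, 40 mm high, origin at the centre of its underside.
- squeeze_bottle: Bystander: yellow bottle with a red cap, 54 mm in diameter, 170 mm high, origin at the centre of its underside.
- turner: Bystander: griddle turner lying on the table, about 300 mm long.
There are look-alikes about, which are no part of the job. What is shaped like the gauge but turquoise is not meant. Leave any purple look-alike of the dock alone.

How it is judged:
On the way, in this order (a step that is already met when the one before it is completed fails the run):
1. the foot rests squarely on the blue spot (contact force between gauge and spot_blue above 0.5 N and horizontal distance between gauge_foot and spot_blue below 0.01 m and angle between gauge's own z axis and vertical below 0.12 rad), for 0.4 s.
2. the foot rests squarely on the red spot (contact force between gauge and spot_red above 0.5 N and horizontal distance between gauge_foot and spot_red below 0.01 m and angle between gauge's own z axis and vertical below 0.12 rad), for 0.4 s.
3. the thermometer is clicked on and pressed home on the dock (horizontal distance between gauge_foot and dock_deck below 0.004 m and z of gauge_foot in the frame of dock_deck below 0.002 m and angle between gauge's own z axis and vertical below 0.1 rad and value of joint contact_pin above 0.003 m), for 0.2 s.
At the end, for the whole second after the job is handed in: The thermometer is upright on the stud (foot within 4 mm of its axis, less than 0.1 rad of tilt), its foot within 2 mm of the deck, the contact pin pressed in by more than 3 mm, at rest, and still gripped round its sides between the fingers, which hold it down (all of step 3 and contact force between the fingers and gauge above 3 N and z of the grasp point in the frame of gauge below 0.075 m and distance between the grasp point and gauge below 0.08 m and linear speed of gauge below 0.02 m/s); the arm keeps its last pose, push and grip.
It fails at once if a bystander is moved more than 30 mm (distance of any of toast0, toast1, toast2, tub, shaker, sauce_cup, squeeze_bottle, turner from where it was at the start of the episode above 0.03 m).
It also fails if it takes over 58 s, if anything falls off the work surface, if the arm or the gripper's body presses on something with over 40 N, if the wrist force passes 120 N, or if a joint passes its speed limit or range.

## Working session

There is one attempt and no reset: what is moved stays moved. The work goes in short steps, Python scripts to look and compute and a shell command to move; the robot and the scene stay as the last step left them, time stands still between calls to the robot, and variables do not carry over. Pictures are saved under pics/ and viewed, and the job is handed in when it is done.

```bash
mkdir -p pics; ls; python3 - <<'E'
from workcell import manip,camera,get_calibration
import cv2
o=manip.get_obs(); print(o, manip.grip_point_offset)
import numpy as np
for n in ["scene","side","wrist"]:
    c=get_calibration(n); print(n,c)
    p,d=camera(n); np.savez(f"pics/{n}0.npz",p=p,d=d,**{k:np.array(v) for k,v in c.items()})
    cv2.imwrite(f"pics/{n}0.png",cv2.resize(p[:,:,::-1],(800,600)))
E
```

```text
pics
{'clock': 0.0, 'joint_pos': array([ 1.13039999,  0.33285468, -0.06471142,  1.46096621,  0.02157221,
        1.34992383, -0.08851826]), 'joint_velocities': array([ 0.00025114, -0.0013229 , -0.00062865, -0.00089976, -0.00012121,
        0.00133454, -0.00114624]), 'tau': array([-3.40779916e-04, -6.25441432e+01,  4.87522886e-02, -3.91578484e+01,
        1.61104876e-02,  1.01310544e-02,  3.67113785e-05]), 'position': array([ 0.25343985, -0.5708752 ,  0.23051482]), 'ee_rot': array([ 9.78258926e-01,  2.07385975e-01, -1.70372098e-04, -7.08733334e-04]), 'ft_force': array([ 0.14601339, -0.3735618 ,  0.28273532]), 'torque': array([0.01912223, 0.01382623, 0.05040302]), 'grip_width': 0.9975429759470102} -0.0187
scene {'vfov': 56.64829132674608, 'cx': 253.9070859109698, 'cy': 195.94930089574572, 'position': array([1.08512393, 0.85164153, 0.98902435]), 'rotation': array([ 0.285729  ,  0.86181989, -0.40094222, -0.12194567])}
side {'vfov': 44.68809755259346, 'cx': 254.47306838022666, 'cy': 195.53392160359633, 'position': array([-0.29503232,  0.6793571 ,  1.12622639]), 'rotation': array([-0.36280627,  0.84904497, -0.35298993,  0.15130222])}
wrist {'vfov': 66.44335407616144, 'cx': 254.0301726661208, 'cy': 189.07416515964636, 'position': array([ 0.31491939, -0.54426091,  0.37367103]), 'rotation': array([ 0.83101408, -0.53964264, -0.07449653,  0.11247969])}
```

View pics/scene0.png

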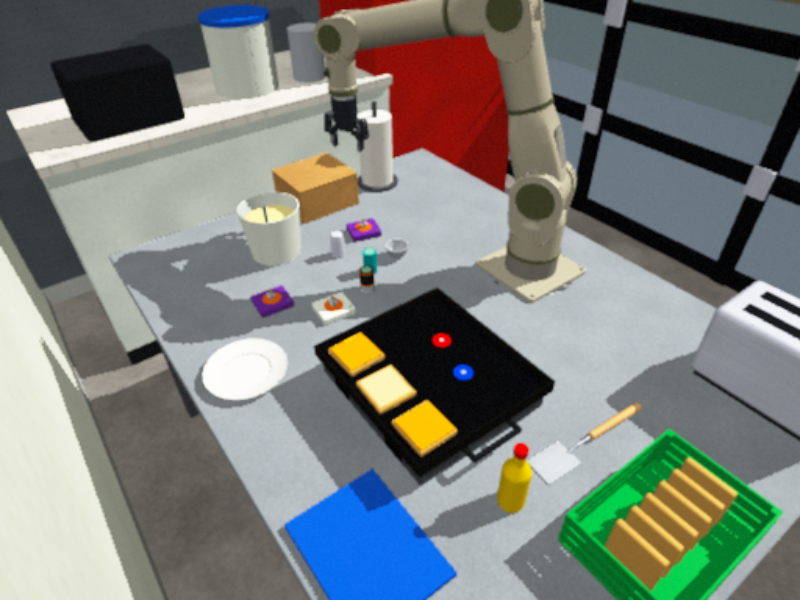

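View pics/side0.png

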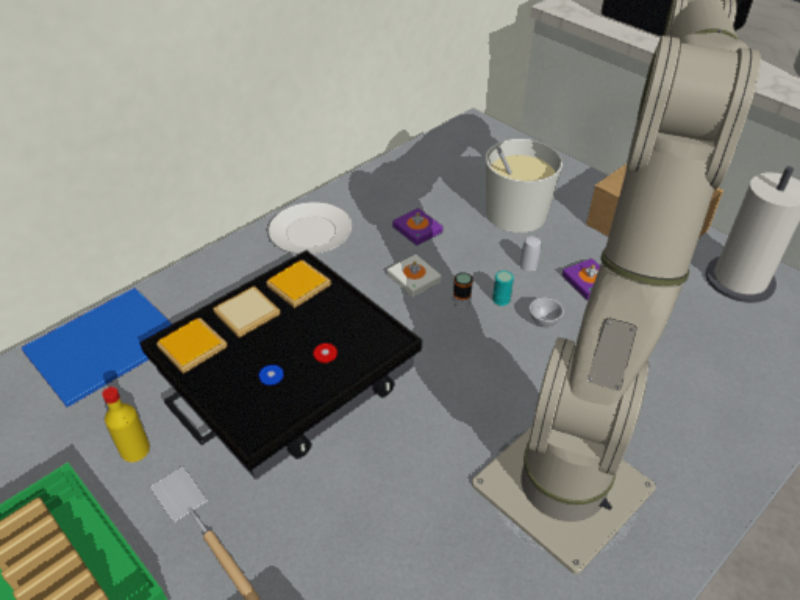

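View pics/wrist0.png

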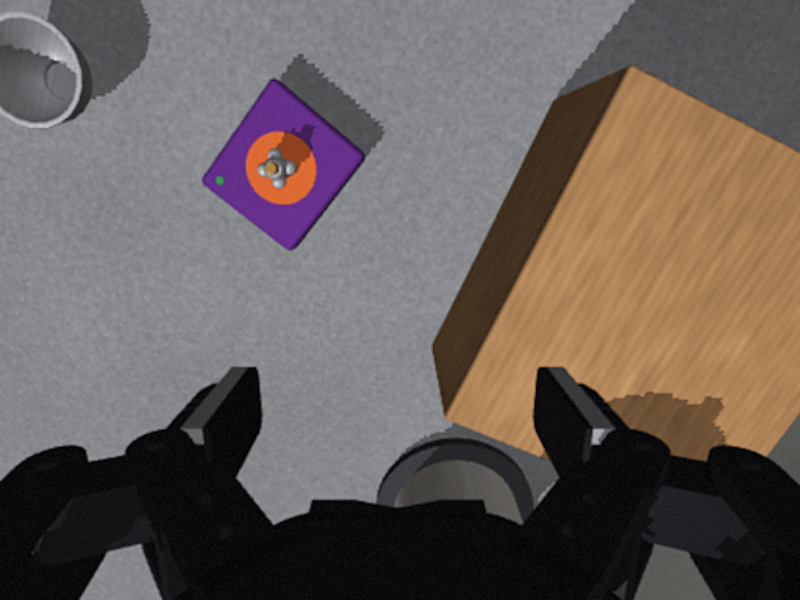

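The scene view shows a black-and-orange gauge at (367,278), a turquoise look-alike at (370,260), the white dock at (333,306), purple look-alike docks at (271,300) and (363,229), the blue spot at (463,372) and the red spot at (441,340). The side view agrees: gauge (462,286), turquoise (503,288), white dock (413,273), blue (271,374), red (325,352). The aluminium shaker at (337,244) in scene is also gauge-like. I choose the black-and-orange one and will measure it next, with a close crop.

```bash
cat > h.py <<'E'
import numpy as np,cv2
from scipy.spatial.transform import Rotation as R
def load(f):
    z=np.load(f); return z['p'],z['d'],{k:z[k] for k in('vfov','cx','cy','position','rotation')}
def snap(n,tag):
    from workcell import camera,get_calibration
    c=get_calibration(n); p,d=camera(n)
    np.savez(f"pics/{tag}.npz",p=p,d=d,**{k:np.array(v) for k,v in c.items()})
    cv2.imwrite(f"pics/{tag}.png",cv2.resize(p[:,:,::-1],(800,600)))
    return p,d,c
def f_(c): return 192/np.tan(np.radians(float(c['vfov']))/2)
def ray(c,u,v):
    d=np.array([(u-c['cx'])/f_(c),(v-c['cy'])/f_(c),1.0]); return R.from_quat(c['rotation']).apply(d)
def onplane(c,u,v,z):
    r=ray(c,u,v); o=c['position']; return o+r*(z-o[2])/r[2]
def proj(c,P):
    q=R.from_quat(c['rotation']).inv().apply(np.asarray(P)-c['position']); return np.array([c['cx'],c['cy']])+q[...,:2]/q[...,2:]*f_(c)
def pts(c,d,m):
    v,u=np.nonzero(m&(d>0)); D=d[v,u]; f=f_(c)
    return R.from_quat(c['rotation']).apply(np.c_[(u-c['cx'])/f*D,(v-c['cy'])/f*D,D])+c['position']
def masks(p):
    h=cv2.cvtColor(p,cv2.COLOR_RGB2HSV).astype(int); H,S,V=h[...,0],h[...,1],h[...,2]
    return dict(blue=(H>110)&(H<125)&(S>180)&(V>80),red=((H<4)|(H>176))&(S>180)&(V>120),
      purple=(H>128)&(H<150)&(S>120),turq=(H>80)&(H<98)&(S>120),orange=(H>=5)&(H<14)&(S>170)&(V>60),dark=(V<45))
def blobs(m,c,z,amin=4):
    n,l,s,ct=cv2.connectedComponentsWithStats(m.astype(np.uint8))
    return [(ct[i].round(1),int(s[i,4]),onplane(c,*ct[i],z).round(4)) for i in range(1,n) if s[i,4]>=amin]
E
python3 - <<'E'
from h import *
for n in ("scene","side"):
    p,d,c=load(f"pics/{n}0.npz"); m=masks(p); print(n)
    for k,z in (("blue",.09),("red",.09),("purple",.022),("turq",.035),("orange",.022)):
        for b in blobs(m[k],c,z,6): 
            if b[1]<700: print(k,*b)
    cv2.imwrite(f"pics/crop_{n}.png",cv2.resize(p[130:250,130:330,::-1] if n=="scene" else p[110:230,210:410,::-1],(800,480),interpolation=cv2.INTER_NEAREST))
E
```

```text
scene
blue [296.  238.1] 106 [0.4929 0.2562 0.09  ]
red [208.9   5.9] 52 [-0.9631 -2.7767  0.09  ]
red [225.    0.5] 6 [-1.2246 -2.8726  0.09  ]
red [230.9   3.3] 10 [-1.2021 -2.7207  0.09  ]
red [244.9   1.1] 55 [-1.3727 -2.7029  0.09  ]
red [282.3 217.2] 82 [0.4647 0.1491 0.09  ]
red [333.  288.1] 66 [0.5387 0.474  0.09  ]
purple [232.4 147.5] 148 [ 0.2953 -0.4406  0.022 ]
purple [174.1 193.5] 229 [ 0.69   -0.2935  0.022 ]
turq [236.8 166.2] 84 [ 0.3773 -0.2792  0.035 ]
orange [229.9 145.5] 11 [ 0.295 -0.464  0.022]
orange [234.5 175.2] 16 [ 0.4149 -0.2435  0.022 ]
orange [235.  181.9] 7 [ 0.4399 -0.2022  0.022 ]
orange [173.7 191.1] 39 [ 0.6839 -0.3092  0.022 ]
orange [213.2 195.5] 41 [ 0.5645 -0.1812  0.022 ]
side
blue [166.6 239.4] 12 [0.5044 0.2659 0.09  ]
blue [173.  236.6] 18 [0.5004 0.2461 0.09  ]
blue [175.7 240.9] 35 [0.4818 0.2503 0.09  ]
red [207.8 225.5] 120 [0.4638 0.1461 0.09  ]
red [ 70.4 252.2] 72 [0.6534 0.4885 0.09  ]
purple [266.7 145.5] 311 [ 0.6698 -0.3052  0.022 ]
purple [370.4 176.9] 230 [ 0.2952 -0.4437  0.022 ]
turq [321.3 186.1] 178 [ 0.3754 -0.2728  0.035 ]
orange [261.9 142.1] 7 [ 0.6966 -0.306   0.022 ]
orange [269.  143.4] 24 [ 0.6727 -0.3201  0.022 ]
orange [264.7 174.4] 39 [ 0.5598 -0.1864  0.022 ]
orange [373.6 174.2] 8 [ 0.2958 -0.4632  0.022 ]
orange [295.5 182. ] 14 [ 0.4585 -0.2357  0.022 ]
```

View pics/crop_scene.png

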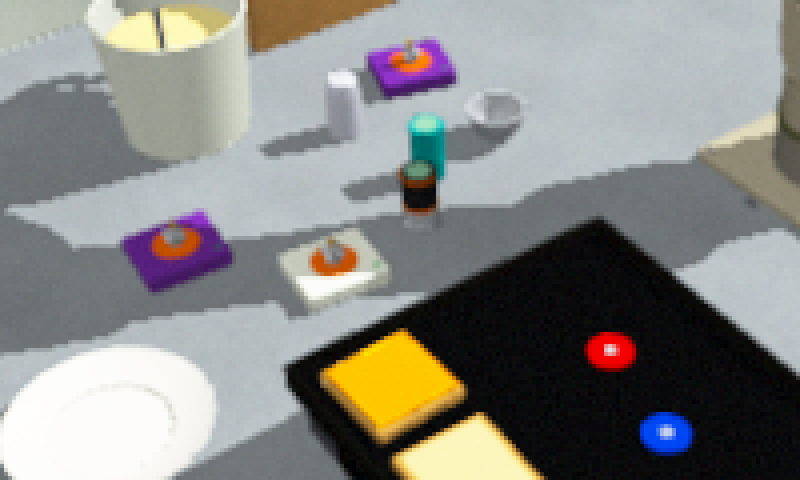

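View pics/crop_side.png

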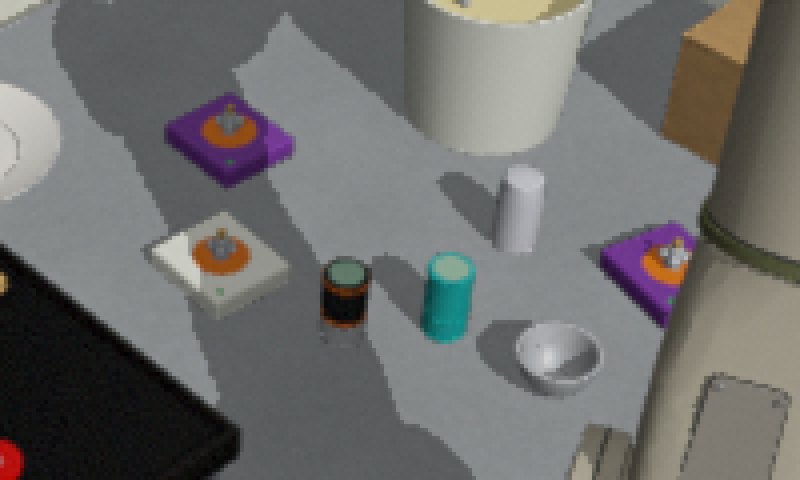

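The close crop confirms it: black body, two orange rings, greenish display, at scene crop (419,190); the turquoise one stands just behind it. The white dock is lit partly by sun at (333,268).

```bash
python3 - <<'E'
from h import *
p,d,c=load("pics/scene0.npz"); print("top",onplane(c,234.5,173,.07))
p,d,c=load("pics/side0.npz"); print("top",onplane(c,296.75,178,.07))
from workcell import manip
o=manip.get_obs(); r=R.from_quat(o['ee_rot']); print(r.as_matrix().round(3))
# wrist cam in tool frame
p,d,c=load("pics/wrist0.npz")
print("cam in tool",r.inv().apply(c['position']-o['position']),(r.inv()*R.from_quat(c['rotation'])).as_matrix().round(3))
t=np.array([.437,-.212,.23]); print("shift units",r.inv().apply(t-o['position'])/.04)
E
```

```text
top [ 0.43922477 -0.20252159  0.07      ]
top [ 0.43609877 -0.21322737  0.07      ]
[[ 0.914  0.406 -0.001]
 [ 0.406 -0.914  0.001]
 [-0.    -0.001 -1.   ]]
cam in tool [ 0.0670158   0.00034867 -0.14296615] [[ 0.001 -0.964 -0.267]
 [ 1.     0.001 -0.001]
 [ 0.001 -0.267  0.964]]
shift units [ 7.83537069 -6.34114915  0.02416158]
```

```bash
python3 -m pendant '[[0.8,-0.6,-0.8,-0.8,0],[2,-1.6,-1,-1.6,0],[3.2,-2.6,-1,-2.5,0],[4.4,-3.5,-1,-3.4,0],[5.5,-4.5,-1,-4.2,0]]' 60
```

```text
clock: 0.78
position: [0.3824, -0.3155, 0.2712]
ee_rot: [0.909, 0.417, -0.0, 0.0]
ft_force: [1.4, -0.5, -0.2]
grip_width: 0.998
```

```bash
python3 - <<'E'
from h import *
from workcell import manip
o=manip.get_obs(); r=R.from_quat(o['ee_rot']); print(o['position'],r.as_matrix().round(3))
snap("wrist","w1")
print("units to hover",r.inv().apply(np.array([.437,-.208,.2])-o['position'])/.04)
E
```

```text
[ 0.38236872 -0.31546775  0.27124127] [[ 0.652  0.758  0.   ]
 [ 0.758 -0.652 -0.   ]
 [-0.     0.    -1.   ]]
units to hover [ 2.92804402 -0.71567689  1.78048378]
```

View pics/w1.png

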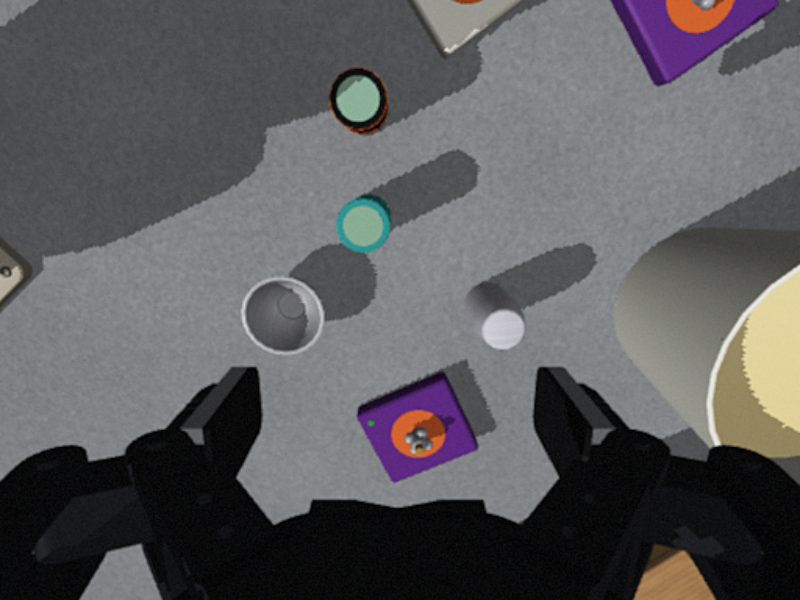

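The wrist view shows the gauge at (357,100), turquoise at (363,224), and the white dock edge at the top (460,20). The jaws will straddle the gauge without touching its neighbours.

```bash
python3 -m pendant '[[1.4,-0.3,0.4,0,0],[2.6,-0.6,0.9,0,0],[2.9,-0.7,1.2,0,0]]'; python3 - <<'E'
from h import *
from workcell import manip
o=manip.get_obs(); r=R.from_quat(o['ee_rot']); print(o['position'],o['joint_velocities'].round(3))
p,d,c=snap("wrist","w2")
for k,z in (("orange",.022),("turq",.07)):
    for b in blobs(masks(p)[k],c,z,10): print(k,*b)
E
```

```text
clock: 1.2
position: [0.4373, -0.2084, 0.2225]
ee_rot: [0.909, 0.418, -0.0, -0.0]
ft_force: [0.1, -0.8, 0.6]
grip_width: 1.0
[ 0.43729223 -0.20835397  0.22246036] [-0.085  0.058 -0.05   0.139  0.045 -0.194 -0.195]
orange [326.7  80.2] 1345 [ 0.5605 -0.187   0.022 ]
orange [479.8  98.9] 1201 [ 0.6787 -0.314   0.022 ]
orange [245.1 156.5] 10 [ 0.4366 -0.1923  0.022 ]
orange [253.  158.6] 12 [ 0.4421 -0.2002  0.022 ]
orange [264.8 162. ] 26 [ 0.4501 -0.2124  0.022 ]
orange [243.  162.9] 16 [ 0.4297 -0.1964  0.022 ]
turq [255.9 239. ] 997 [ 0.3919 -0.2639  0.07  ]
```

View pics/w2.png

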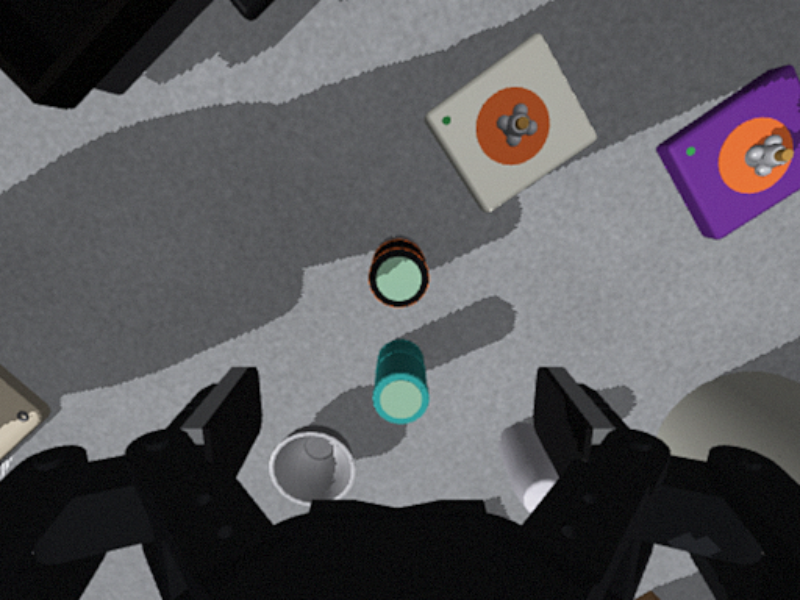

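```bash
python3 - <<'E'
from h import *
from workcell import manip
p,d,c=snap("wrist","w3")
o=manip.get_obs(); r=R.from_quat(o['ee_rot']); print(o['position'],o['joint_velocities'].round(3))
h=cv2.cvtColor(p,cv2.COLOR_RGB2HSV).astype(int)
g=(h[...,0]>50)&(h[...,0]<85)&(h[...,1]>40)&(h[...,2]>60)
for k in blobs(g,c,.07,60): print("display",*k)
m=masks(p)['orange'].astype(np.uint8)
for ct in cv2.findContours(m,cv2.RETR_EXTERNAL,cv2.CHAIN_APPROX_NONE)[0]:
    if cv2.contourArea(ct)>300:
        e=cv2.fitEllipse(cv2.convexHull(ct)); print("disc",e,onplane(c,*e[0],.022))
# dock white top
w=(h[...,1]<45)&(h[...,2]>100)
P=onplane(c,255,177,.07); print(P)
E
```

```text
[ 0.43605431 -0.21035135  0.22209567] [ 0.029 -0.009  0.045 -0.035  0.009  0.025  0.029]
display [255.6 178. ] 692 [ 0.4357 -0.211   0.07  ]
display [257.  255.4] 522 [ 0.3795 -0.2792  0.07  ]
disc ((485.0820007324219, 98.41012573242188), (42.24480056762695, 52.167816162109375), 42.53379821777344) [ 0.6814829  -0.31655096  0.022     ]
disc ((328.7579040527344, 79.49927520751953), (45.46245574951172, 49.92812728881836), 25.04088020324707) [ 0.56141951 -0.18754352  0.022     ]
[ 0.43593824 -0.20984562  0.07      ]
```

```bash
python3 -m pendant '[[0,0,1.4,0,0.1],[0,0,2.8,0,0.1],[0,0,4.1,0,0.1],[0,0,4.8,0,0.1],[0,0,5.1,0,0.1]]'; python3 -m pendant '[[0,0,0,0,0.1],[0,0,0,0,0.6],[0,0,0,0,0.7],[0,0,0,0,0.8],[0,0,0,0,0.8]]' 60;  python3 -m pendant '[[0,0,0,0,0.8],[0,0,0,0,0.8]]'; python3 - <<'E'
from h import *
snap("wrist","w4")
E
```

```text
clock: 1.92
position: [0.4352, -0.213, 0.0182]
ee_rot: [0.91, 0.415, -0.001, -0.001]
ft_force: [0.4, -0.7, 1.0]
grip_width: 0.897
clock: 2.55
position: [0.4371, -0.2119, 0.0206]
ee_rot: [0.909, 0.416, 0.0, 0.001]
ft_force: [-0.8, 0.3, 8.1]
grip_width: 0.457
clock: 2.8
position: [0.4371, -0.2119, 0.0206]
ee_rot: [0.909, 0.416, 0.0, 0.001]
ft_force: [-2.3, -0.4, 6.5]
grip_width: 0.455
```

View pics/w4.png

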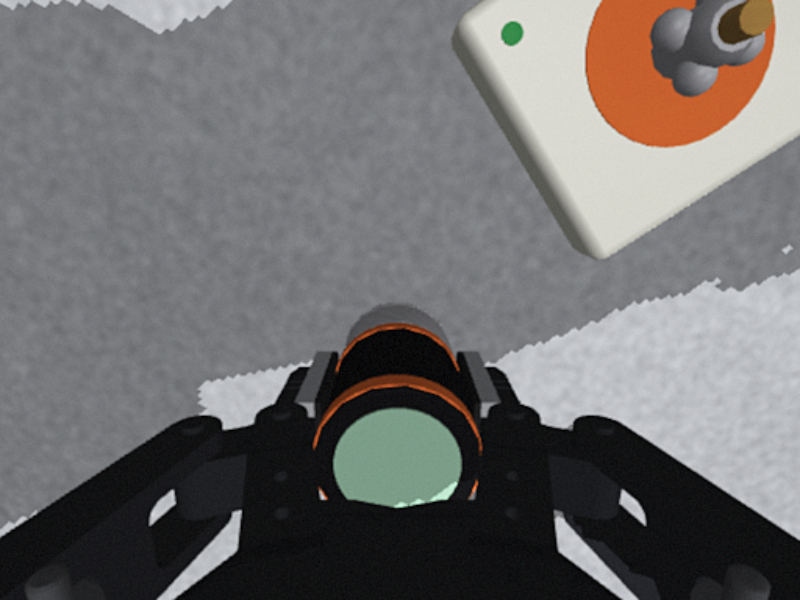

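```bash
python3 - <<'E'
from h import *
from workcell import manip
o=manip.get_obs(); r=R.from_quat(o['ee_rot']); T=o['position']
p,d,c=load("pics/w4.npz")
h=cv2.cvtColor(p,cv2.COLOR_RGB2HSV).astype(int)
g=(h[...,0]>50)&(h[...,0]<95)&(h[...,1]>30)&(h[...,2]>60); g[:250]=0
m=g.astype(np.uint8)
ct=max(cv2.findContours(m,cv2.RETR_EXTERNAL,cv2.CHAIN_APPROX_NONE)[0],key=cv2.contourArea)
print(cv2.boundingRect(ct))
pp=ct[:,0,:]; pp=pp[pp[:,1]<300].astype(np.float32)
W=np.array([onplane(c,u,v,.07) for u,v in pp])
L=r.inv().apply(W-T)
A=np.c_[2*L[:,:2],np.ones(len(L))]; s=np.linalg.lstsq(A,(L[:,:2]**2).sum(1),rcond=None)[0]
print("display centre tool",s[:2],"rad",np.sqrt(s[2]+s[:2]@s[:2]), "topz tool",L[0,2])
print("units",r.inv().apply(np.array([.40,.07,.2])-T)/.04)
E
python3 -m pendant '[[0,0,-0.6,0,0.8],[0,0,-1.6,0,0.8],[0,0,-2.8,0,0.8],[0,0,-3.9,0,0.8]]'
```

```text
(213, 261, 83, 64)
display centre tool [-6.68762940e-04  2.84593651e-05] rad 0.015097819094315538 topz tool -0.04941968444222114
units [ 4.72322749 -5.30282589 -4.4956783 ]
clock: 3.35
position: [0.4363, -0.2113, 0.1775]
ee_rot: [0.909, 0.416, 0.0, 0.001]
ft_force: [0.4, 0.3, -1.9]
grip_width: 0.452
```

```bash
python3 -m pendant '[[0.8,-0.9,-0.3,0,0.8],[1.8,-2,-0.6,0,0.8],[2.8,-3.1,-0.6,0,0.8],[3.8,-4.2,-0.6,0,0.8],[4.7,-5.3,-0.6,0,0.8]]';python3 -m pendant '[[0,0,0,0,0.8]]'; python3 - <<'E'
from h import *
from workcell import manip
p,d,c=snap("wrist","w5")
o=manip.get_obs(); r=R.from_quat(o['ee_rot']); print(o['position'],o['joint_velocities'].round(3))
for k in("blue","red"):
  for ct in cv2.findContours(masks(p)[k].astype(np.uint8),cv2.RETR_EXTERNAL,cv2.CHAIN_APPROX_NONE)[0]:
    if cv2.contourArea(ct)>100:
        e=cv2.fitEllipse(cv2.convexHull(ct)); print(k,e,onplane(c,*e[0],.09))
E
```

```text
clock: 3.98
position: [0.3985, 0.0714, 0.1999]
ee_rot: [0.909, 0.416, 0.001, 0.001]
ft_force: [1.6, 0.1, -1.3]
grip_width: 0.452
clock: 4.1
position: [0.3983, 0.0734, 0.2]
ee_rot: [0.908, 0.419, 0.001, 0.001]
ft_force: [0.5, -0.2, -0.5]
grip_width: 0.453
[0.39875179 0.07093378 0.19983948] [ 0.027  0.015  0.054  0.003  0.015 -0.001  0.016]
red ((256.3372497558594, 68.02667236328125), (54.632808685302734, 58.5459098815918), 3.9026482105255127) [0.4631964  0.14664806 0.09      ]
```

View pics/w5.png

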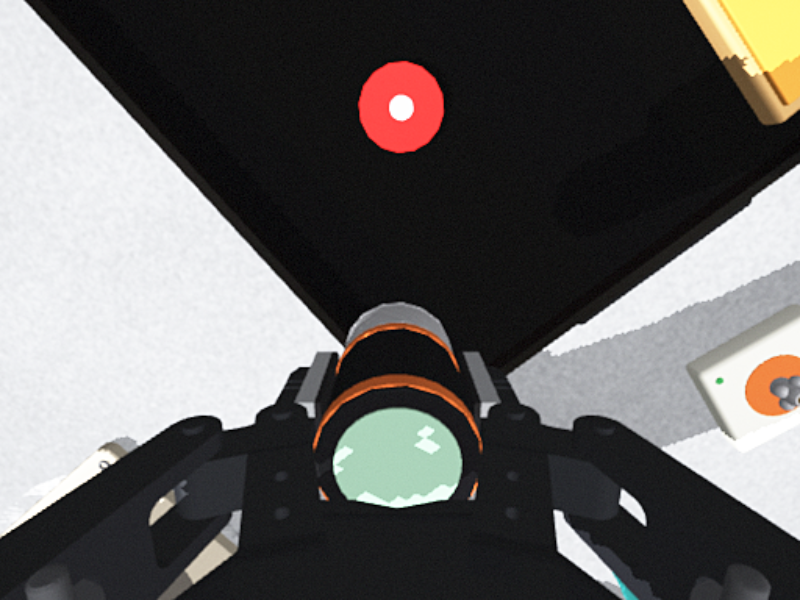

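The red spot is at (401,107); blue is out of view, so I advance a little.

```bash
python3 -m pendant '[[1.2,-0.4,0,0,0.8],[2.4,-0.8,0,0,0.8],[3.1,-1,0,0,0.8],[3.1,-1,0,0,0.8]]'; python3 - <<'E'
from h import *
from workcell import manip
p,d,c=snap("wrist","w6")
o=manip.get_obs(); r=R.from_quat(o['ee_rot']); print(o['position'],o['joint_velocities'].round(3))
for k in("blue","red"):
  for ct in cv2.findContours(masks(p)[k].astype(np.uint8),cv2.RETR_EXTERNAL,cv2.CHAIN_APPROX_NONE)[0]:
    if cv2.contourArea(ct)>100:
        e=cv2.fitEllipse(cv2.convexHull(ct)); P=onplane(c,*e[0],.09); print(k,e,P,r.inv().apply(P-o['position'])/.04)
E
```

```text
clock: 4.65
position: [0.4504, 0.1902, 0.1991]
ee_rot: [0.909, 0.416, -0.0, -0.001]
ft_force: [-0.8, -0.3, -2.1]
grip_width: 0.455
[0.45016454 0.18889744 0.19896593] [ 0.018 -0.03   0.016  0.024 -0.007  0.003  0.011]
blue ((241.35086059570312, 99.47333526611328), (53.528900146484375, 55.69888687133789), 172.03500366210938) [0.49035505 0.25302908 0.09      ] [ 1.87137029 -0.28639148  2.72342179]
red ((298.4156188964844, 209.76194763183594), (39.94793701171875, 46.54532241821289), 119.25889587402344) [0.4662008  0.14713029 0.09      ] [-0.52595075  0.98898666  2.72347196]
```

View pics/w6.png

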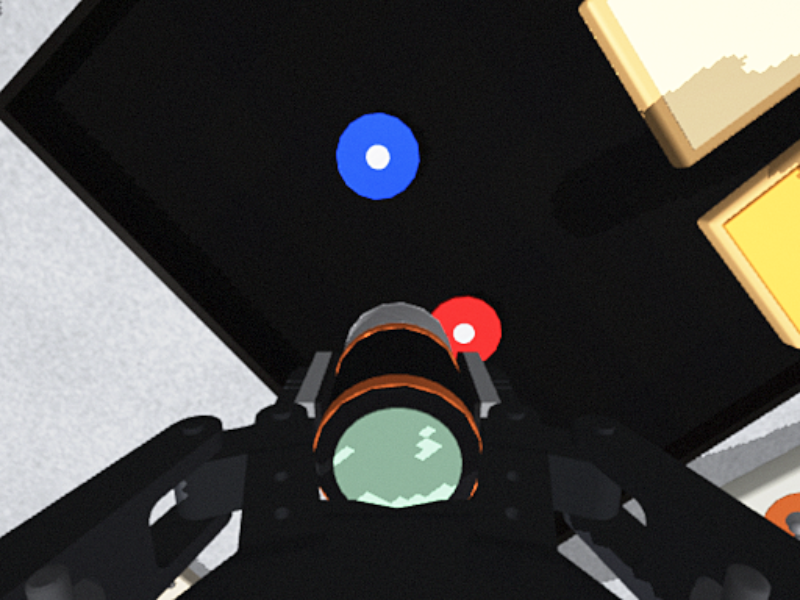

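Blue is at (378,156), dead ahead. I'll go over it and down to about 8 mm above.

```bash
python3 -m pendant '[[1.3,-0.2,0,0,0.8],[1.9,-0.3,0.5,0,0.8],[1.9,-0.3,1.4,0,0.8],[1.9,-0.3,2,0,0.8],[1.9,-0.3,2,0,0.8]]'; python3 - <<'E'
from h import *
for n in("scene","side"):
    p,d,c=snap(n,n+"1")
    u,v=proj(c,[.491,.253,.11]).astype(int); u=max(u,60);
    cv2.imwrite(f"pics/c_{n}1.png",cv2.resize(p[v-60:v+50,u-60:u+60,::-1],(600,550),interpolation=cv2.INTER_NEAREST))
E
```

```text
clock: 5.32
position: [0.49, 0.2521, 0.1178]
ee_rot: [0.91, 0.415, -0.002, 0.001]
ft_force: [0.1, -0.6, 0.0]
grip_width: 0.457
```

View pics/c_scene1.png

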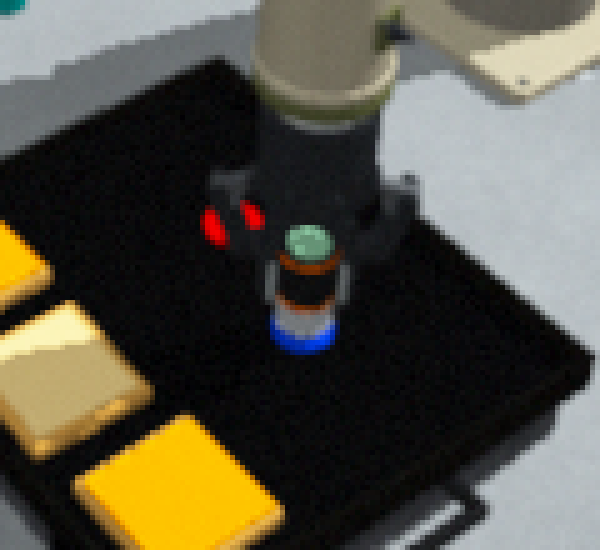

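View pics/c_side1.png

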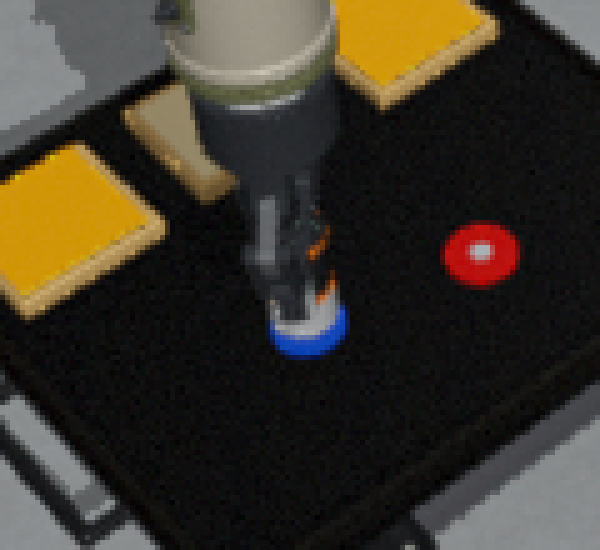

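Both views show the foot centred just above the blue disc (scene (303,330), side (307,330)). Pressing in small steps.

```bash
python3 -m pendant '[[0,0,0.1,0,0.8],[0,0,0.2,0,0.8],[0,0,0.2,0,0.8]]'
```

```text
clock: 5.8
position: [0.4905, 0.2546, 0.1112]
ee_rot: [0.909, 0.416, -0.0, 0.0]
ft_force: [-0.6, 0.1, -0.8]
grip_width: 0.455
```

```bash
python3 -m pendant '[[0,0,0.05,0,0.8],[0,0,0.1,0,0.8],[0,0,0.1,0,0.8]]'
```

```text
clock: 6.18
position: [0.4909, 0.255, 0.1105]
ee_rot: [0.909, 0.416, 0.0, 0.001]
ft_force: [-13.7, -10.3, 34.1]
grip_width: 0.454
```

Firm contact (34 N), stiffer than needed; easing off 2 mm of command and dwelling.

```bash
python3 -m pendant '[[0,0,-0.05,0,0.8],[0,0,-0.05,0,0.8],[0,0,-0.05,0,0.8]]';  python3 -m pendant '[[0,0,0,0,0.8],[0,0,0,0,0.8],[0,0,0,0,0.8],[0,0,0,0,0.8]]'
```

```text
clock: 6.55
position: [0.4909, 0.2551, 0.1106]
ee_rot: [0.909, 0.416, 0.001, 0.0]
ft_force: [-4.1, -2.9, 12.8]
grip_width: 0.453
clock: 7.05
position: [0.491, 0.2551, 0.1107]
ee_rot: [0.909, 0.416, 0.001, 0.0]
ft_force: [-3.7, -2.9, 13.0]
grip_width: 0.456
```

```bash
python3 -m pendant '[[0,0,-0.7,0,0.8],[-0.7,0.4,-1.2,0,0.8],[-1.8,0.9,-1.2,0,0.8],[-2.4,1.2,-1.2,0,0.8],[-2.4,1.2,-1.2,0,0.8]]'; python3 - <<'E'
from h import *
from workcell import manip
o=manip.get_obs(); r=R.from_quat(o['ee_rot']); print(o['position'],r.inv().apply(np.array([.4645,.1467,.1106])-o['position'])/.04)
E
```

```text
clock: 7.68
position: [0.4641, 0.1484, 0.1572]
ee_rot: [0.91, 0.414, -0.0, 0.001]
ft_force: [-0.3, 1.0, -1.9]
grip_width: 0.457
[0.46409285 0.14842732 0.15721898] [-0.02466537  0.03439609  1.16555045]
```

```bash
python3 -m pendant '[[0,0,0.7,0,0.8],[0,0,1,0,0.8],[0,0,1.1,0,0.8],[0,0,1.15,0,0.8]]'; python3 - <<'E'
from h import *
for n in("scene","side"):
    p,d,c=snap(n,n+"2")
    u,v=proj(c,[.4645,.147,.11]).astype(int)
    cv2.imwrite(f"pics/c_{n}2.png",cv2.resize(p[v-60:v+50,u-60:u+60,::-1],(600,550),interpolation=cv2.INTER_NEAREST))
E
```

```text
clock: 8.18
position: [0.4643, 0.1513, 0.1116]
ee_rot: [0.909, 0.416, 0.0, -0.0]
ft_force: [0.5, -0.1, -0.7]
grip_width: 0.456
```

View pics/c_scene2.png

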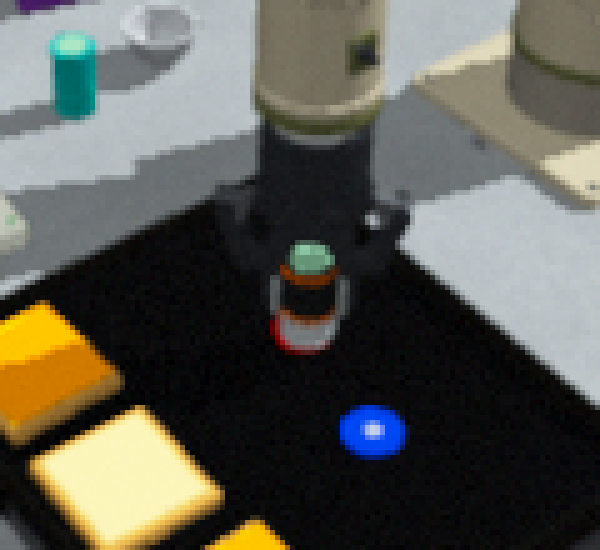

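View pics/c_side2.png

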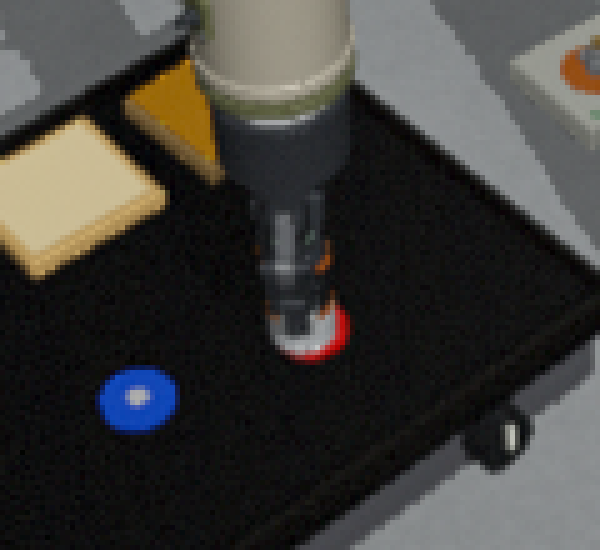

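The foot sits about 5 mm toward blue (red showing at scene left (277,330) and side right (340,325)), matching the reading y = 0.151. Lift a hair, correct, then press.

```bash
python3 -m pendant '[[0,0,-0.1,0,0.8],[-0.1,0.08,-0.1,0,0.8],[-0.1,0.08,-0.1,0,0.8],[-0.1,0.08,-0.05,0,0.8]]'; python3 -m pendant '[[0,0,0.08,0,0.8],[0,0,0.08,0,0.8]]'
```

```text
clock: 8.78
position: [0.464, 0.1454, 0.1134]
ee_rot: [0.91, 0.416, 0.0, 0.0]
ft_force: [0.3, 0.1, -1.9]
grip_width: 0.454
clock: 9.02
position: [0.464, 0.1457, 0.1106]
ee_rot: [0.909, 0.416, -0.0, 0.0]
ft_force: [-4.7, -2.3, 9.7]
grip_width: 0.452
```

```bash
python3 -m pendant '[[0,0,0,0,0.8],[0,0,0,0,0.8],[0,0,0,0,0.8],[0,0,0,0,0.8],[0,0,0,0,0.8]]'; python3 -m pendant '[[0,0,0,0,0.8],[0,0,0,0,0.8],[0,0,0,0,0.8],[0,0,0,0,0.8]]';python3 - <<'E'
from h import *
for n in("scene","side"):
    p,d,c=snap(n,n+"3")
    u,v=proj(c,[.4645,.147,.11]).astype(int)
    cv2.imwrite(f"pics/c_{n}3.png",cv2.resize(p[v-60:v+50,u-60:u+60,::-1],(400,367),interpolation=cv2.INTER_NEAREST))
a=[cv2.imread(f"pics/c_{n}3.png") for n in("scene","side")]; cv2.imwrite("pics/c3.png",np.hstack(a))
E
```

```text
clock: 9.65
position: [0.464, 0.1457, 0.1106]
ee_rot: [0.909, 0.416, -0.0, 0.0]
ft_force: [-4.4, -1.9, 10.0]
grip_width: 0.456
clock: 10.15
position: [0.464, 0.1457, 0.1106]
ee_rot: [0.909, 0.416, -0.0, 0.0]
ft_force: [-3.2, -1.8, 9.7]
grip_width: 0.454
```

View pics/c3.png

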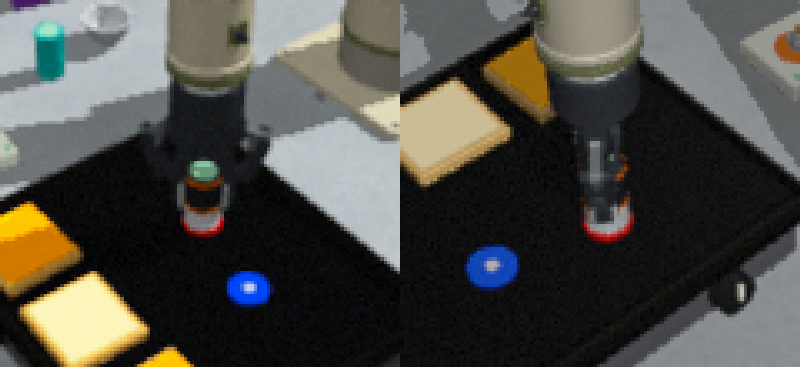

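Centred on red, force steady at about 10 N. Now lift and travel to a viewing position behind the dock.

```bash
python3 -m pendant '[[0,0,-0.8,0,0.8],[0,0,-1.8,0,0.8],[-0.9,0.9,-2.2,0,0.8],[-2,2,-2.2,0,0.8],[-3,3,-2.2,0,0.8]]'; python3 -m pendant '[[-1,1,0,0,0.8],[-2,2,0,0,0.8],[-3,3,0,0,0.8],[-4,4,0,0,0.8],[-4,4,0,0,0.8]]'; python3 - <<'E'
from h import *
from workcell import manip
p,d,c=snap("wrist","w7")
o=manip.get_obs(); r=R.from_quat(o['ee_rot']); print(o['position'],o['joint_velocities'].round(3))
for ct in cv2.findContours(masks(p)['orange'].astype(np.uint8),cv2.RETR_EXTERNAL,cv2.CHAIN_APPROX_NONE)[0]:
    if cv2.contourArea(ct)>300:
        e=cv2.fitEllipse(cv2.convexHull(ct)); P=onplane(c,*e[0],.022); print(e,P,r.inv().apply(P-o['position'])/.04)
E
```

```text
clock: 10.88
position: [0.4761, -0.0258, 0.1983]
ee_rot: [0.91, 0.416, 0.0, 0.001]
ft_force: [1.4, -0.0, -1.4]
grip_width: 0.454
clock: 11.5
position: [0.4912, -0.2544, 0.1969]
ee_rot: [0.911, 0.413, -0.001, -0.0]
ft_force: [0.1, 1.0, -1.4]
grip_width: 0.454
[ 0.49182546 -0.25121032  0.19716152] [-0.029 -0.029 -0.053  0.027 -0.019  0.    -0.012]
((254.1402587890625, 289.4174499511719), (100.87032318115234, 107.91578674316406), 89.15921020507812) [ 0.39153193 -0.36773643  0.022     ] [-3.84373344  0.02931168  4.37881619]
((432.7128601074219, 95.7607650756836), (46.523193359375, 54.94490432739258), 39.817138671875) [ 0.68160631 -0.31653374  0.022     ] [1.88523469 4.6560735  4.372676  ]
((262.87762451171875, 77.36302947998047), (49.73127365112305, 53.04636764526367), 3.5800271034240723) [ 0.56136177 -0.18739851  0.022     ] [2.34457047 0.26880377 4.37878265]
```

View pics/w7.png

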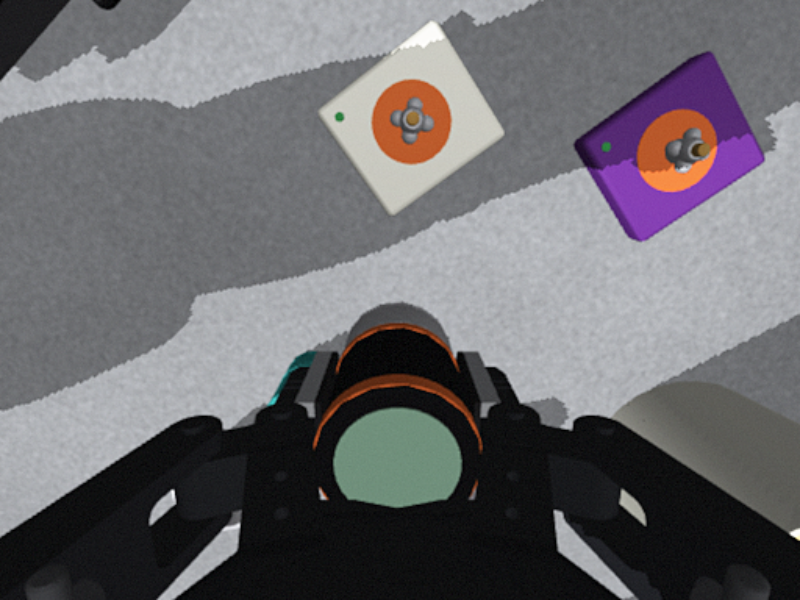

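The dock's ring centre is at (411,121), the purple one at (677,151). Both measurements of the dock agree at (0.5614, -0.1875). Moving over it.

```bash
python3 -m pendant '[[1,0.1,0,0,0.8],[2,0.2,0,0,0.8],[2.34,0.27,0.8,0,0.8],[2.34,0.27,1.8,0,0.8],[2.34,0.27,2.2,0,0.8]]'; python3 -m pendant '[[0,0,0,0,0.8],[0,0,0,0,0.8],[0,0,0,0,0.8]]'; python3 - <<'E'
from h import *
from workcell import manip
for i in range(3):
    o=manip.get_obs(); r=R.from_quat(o['ee_rot']); print(o['position'],r.inv().apply(np.array([.5614,-.1874,.0426])-o['position'])/.04)
    snap(("scene","side","wrist")[i],("scene","side","wrist")[i]+"4")
a=[]
for n in("scene","side"):
    p,d,c=load(f"pics/{n}4.npz")
    u,v=proj(c,[.5614,-.1874,.06]).astype(int)
    a.append(cv2.resize(p[v-30:v+30,u-30:u+30,::-1],(400,400),interpolation=cv2.INTER_NEAREST))
cv2.imwrite("pics/c4.png",np.hstack(a))
E
```

```text
clock: 12.18
position: [0.5608, -0.1839, 0.1079]
ee_rot: [0.909, 0.417, -0.001, -0.001]
ft_force: [-0.3, -0.3, -1.3]
grip_width: 0.453
clock: 12.55
position: [0.5626, -0.1859, 0.1116]
ee_rot: [0.91, 0.416, 0.001, 0.001]
ft_force: [0.4, 0.6, -1.3]
grip_width: 0.458
[ 0.56255965 -0.18588902  0.11160531] [-4.87010194e-02 -9.31157111e-04  1.72510223e+00]
[ 0.56245167 -0.18588275  0.1113847 ] [-4.68014427e-02  1.59832011e-03  1.71959910e+00]
[ 0.56228382 -0.18586869  0.1111034 ] [-0.0440499   0.00571583  1.71257924]
```

View pics/c4.png

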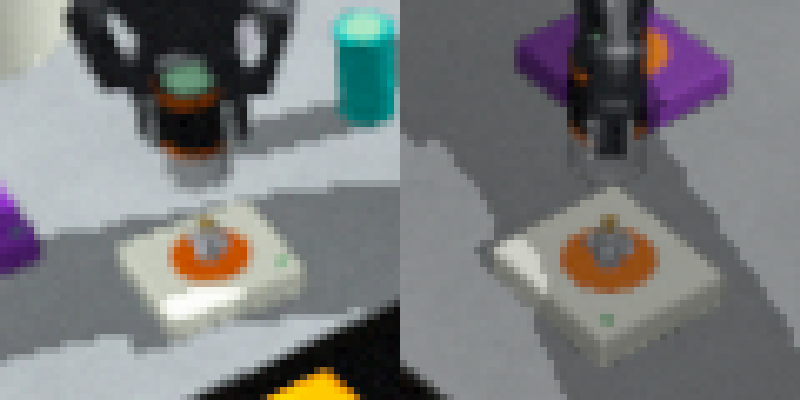

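View pics/wrist4.png

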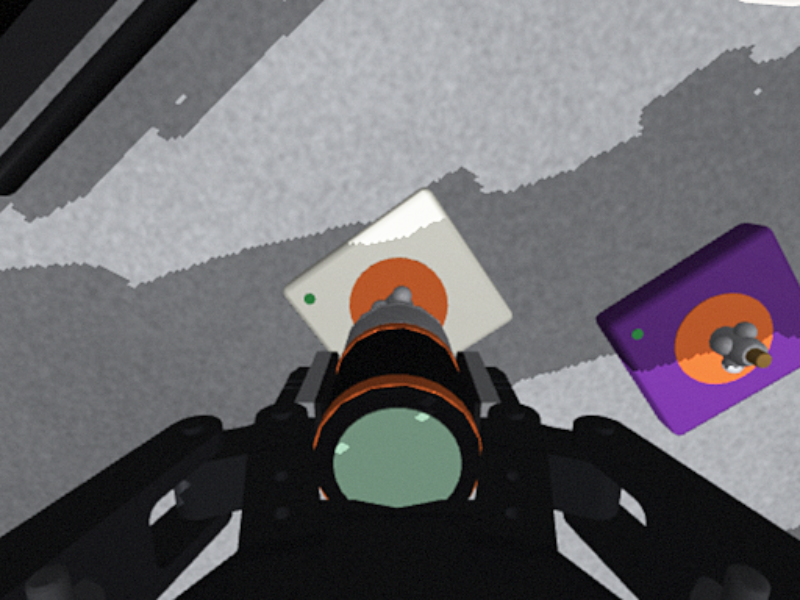

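```bash
python3 - <<'E'
from h import *
for n in("scene","side"):
    p,d,c=load(f"pics/{n}4.npz")
    D=np.array([.5614,-.1874]); G=np.array([.5624,-.1859])
    print(n,"dock axis z.022,.051,.0905,.16:",proj(c,np.array([[*D,z] for z in(.022,.051,.0905,.16)])).round(1).tolist())
    print(" gauge axis .0905,.1165,.16:",proj(c,np.array([[*G,z] for z in(.0905,.1165,.16)])).round(1).tolist())
    m=masks(p)['orange']; u,v=proj(c,[*D,.06]).astype(int)
    w=np.zeros_like(m); w[v-30:v+30,u-25:u+25]=1
    for b in blobs(m&w,c,.022,5): print(b)
    h=cv2.cvtColor(p,cv2.COLOR_RGB2HSV).astype(int)
    g=(h[...,0]>50)&(h[...,0]<85)&(h[...,1]>30)&(h[...,2]>60)&w
    for b in blobs(g,c,.16,5): print("disp",b)
    a=cv2.resize(p[v-32:v+28,u-40:u+40,::-1],(800,600),interpolation=cv2.INTER_CUBIC)
    def q(P): x=proj(c,P); return tuple(int(t) for t in ((x-[u-40,v-32]+.5)*10))
    cv2.line(a,q([*D,.022]),q([*D,.09]),(255,0,255),1); cv2.line(a,q([*G,.0905]),q([*G,.16]),(0,255,0),1)
    cv2.imwrite(f"pics/z_{n}4.png",a)
E
```

```text
scene dock axis z.022,.051,.0905,.16: [[213.1, 194.4], [212.4, 189.1], [211.5, 181.7], [209.8, 167.9]]
 gauge axis .0905,.1165,.16: [[211.5, 181.9], [210.9, 176.9], [209.8, 168.2]]
(array([209.4, 171.9]), 15, array([ 0.4918, -0.3344,  0.022 ]))
(array([213.2, 195.7]), 44, array([ 0.5649, -0.1801,  0.022 ]))
disp (array([234.8, 160.4]), 13, array([ 0.4539, -0.1699,  0.16  ]))
disp (array([209.6, 168.1]), 33, array([ 0.5629, -0.1866,  0.16  ]))
side dock axis z.022,.051,.0905,.16: [[264.6, 174.0], [264.7, 167.8], [264.9, 159.1], [265.2, 143.1]]
 gauge axis .0905,.1165,.16: [[264.4, 159.2], [264.5, 153.3], [264.7, 143.1]]
(array([264.7, 174.3]), 40, array([ 0.5602, -0.1866,  0.022 ]))
```

View pics/z_scene4.png

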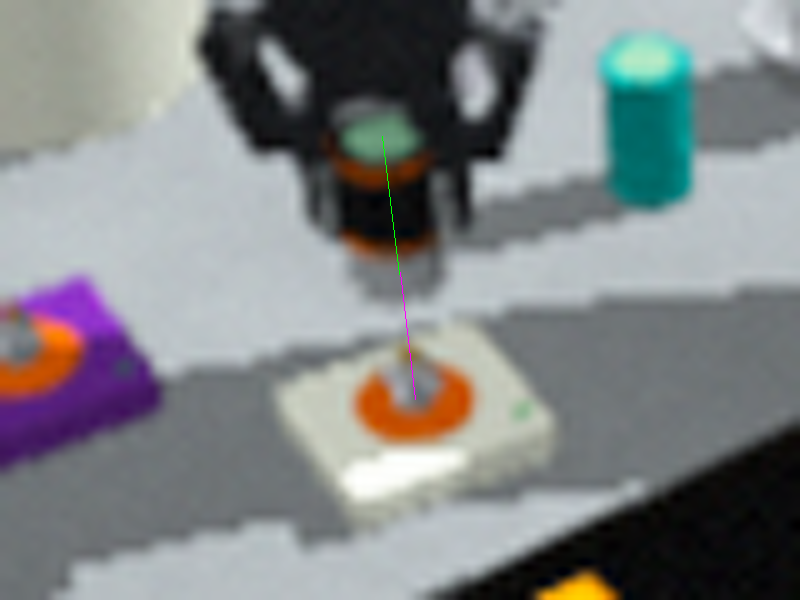

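View pics/z_side4.png

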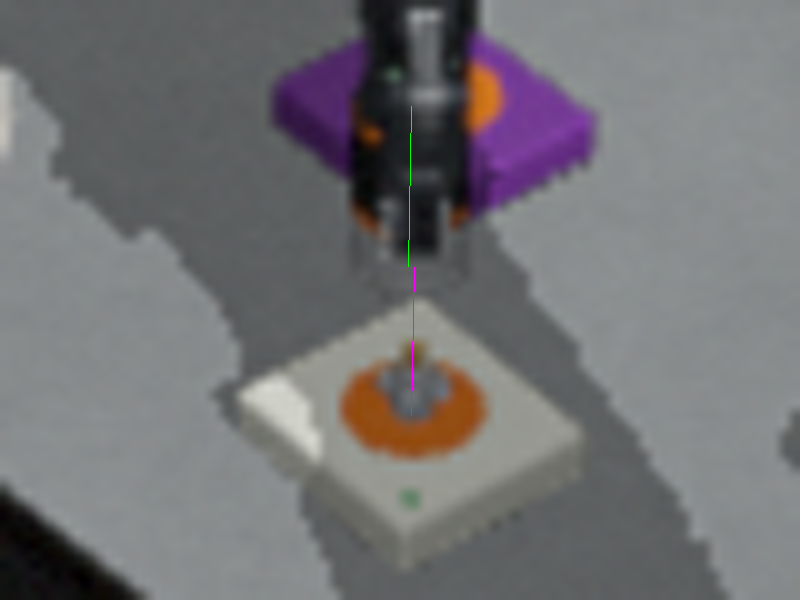

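The axis lines drawn from my estimates run through the stud and the gauge in both views (scene stud (410,390), side (412,390)). Descending to just above the pin, and settling.

```bash
python3 -m pendant '[[-0.05,0,0.4,0,0.8],[-0.05,0,0.7,0,0.8],[-0.05,0,0.8,0,0.8],[-0.05,0,0.8,0,0.8],[-0.05,0,0.8,0,0.8]]'; python3 -m pendant '[[0,0,0,0,0.8],[0,0,0,0,0.8],[0,0,0,0,0.8]]';python3 - <<'E'
from h import *
from workcell import manip
for i in range(3):
    o=manip.get_obs(); r=R.from_quat(o['ee_rot']); print(o['position'],r.inv().apply(np.array([.5614,-.1874,.0426])-o['position'])/.04)
    snap(("scene","side","wrist")[i],("scene","side","wrist")[i]+"5")
a=[]
for n in("scene","side"):
    p,d,c=load(f"pics/{n}5.npz")
    u,v=proj(c,[.5614,-.1874,.06]).astype(int)
    a.append(cv2.resize(p[v-20:v+20,u-20:u+20,::-1],(400,400),interpolation=cv2.INTER_CUBIC))
cv2.imwrite("pics/c5.png",np.hstack(a))
E
```

```text
clock: 13.32
position: [0.5608, -0.1871, 0.0785]
ee_rot: [0.909, 0.416, 0.0, 0.0]
ft_force: [-0.0, -0.3, -2.0]
grip_width: 0.458
clock: 13.7
position: [0.5606, -0.1872, 0.0782]
ee_rot: [0.909, 0.416, 0.0, 0.0]
ft_force: [-0.4, -0.1, -1.2]
grip_width: 0.449
[ 0.5605859  -0.18717119  0.07823857] [0.00897349 0.01886763 0.89097009]
[ 0.56057667 -0.18719162  0.07823028] [0.00952883 0.01874656 0.89076174]
[ 0.56053843 -0.18716647  0.07819198] [0.00971632 0.01994466 0.88980274]
```

View pics/c5.png

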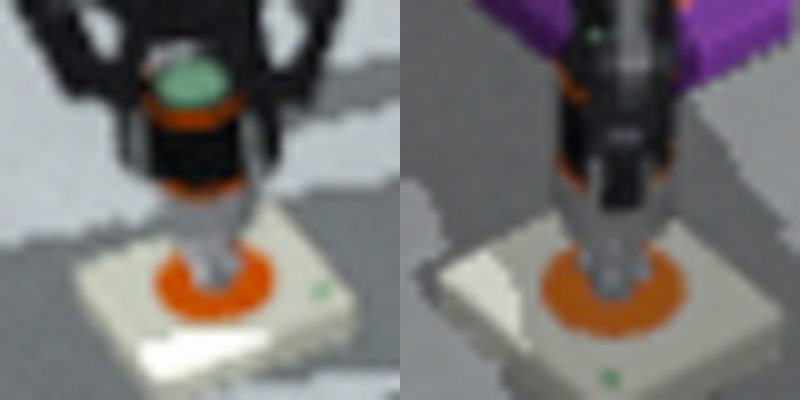

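Still centred in both views. Lowering onto the stud.

```bash
python3 -m pendant '[[0,0.02,0.15,0,0.8],[0,0.02,0.3,0,0.8],[0,0.02,0.4,0,0.8],[0,0.02,0.4,0,0.8]]' 80; python3 -m pendant '[[0,0,0.05,0,0.8],[0,0,0.1,0,0.8],[0,0,0.1,0,0.8]]'
```

```text
clock: 14.35
position: [0.5609, -0.1875, 0.0616]
ee_rot: [0.909, 0.416, -0.0, -0.0]
ft_force: [-0.3, 1.0, -2.2]
grip_width: 0.452
clock: 14.72
position: [0.5612, -0.1879, 0.0582]
ee_rot: [0.909, 0.416, 0.0, 0.0]
ft_force: [0.2, -1.2, -0.4]
grip_width: 0.449
```

```bash
python3 -m pendant '[[0,0,0.05,0,0.8],[0,0,0.1,0,0.8],[0,0,0.1,0,0.8]]'; python3 -m pendant '[[0,0,0.05,0,0.8],[0,0,0.1,0,0.8],[0,0,0.1,0,0.8]]'
```

```text
clock: 15.1
position: [0.5615, -0.188, 0.0545]
ee_rot: [0.909, 0.416, 0.0, 0.0]
ft_force: [0.9, -1.1, 1.7]
grip_width: 0.453
clock: 15.48
position: [0.5604, -0.1877, 0.0489]
ee_rot: [0.909, 0.416, -0.001, -0.001]
ft_force: [2.1, -3.0, -10.3]
grip_width: 0.451
```

The force reversed to -10 N: the balls have snapped over the lip and are drawing the gauge down. Continuing to the deck.

```bash
python3 -m pendant '[[0,0,0.05,0,0.8],[0,0,0.1,0,0.8],[0,0,0.1,0,0.8]]'; python3 -m pendant '[[0,0,0.05,0,0.8],[0,0,0.07,0,0.8],[0,0,0.07,0,0.8]]'
```

```text
clock: 15.85
position: [0.5614, -0.1873, 0.0465]
ee_rot: [0.909, 0.416, 0.0, 0.0]
ft_force: [-0.3, -0.0, 1.7]
grip_width: 0.448
clock: 16.23
position: [0.5616, -0.1874, 0.0436]
ee_rot: [0.909, 0.416, 0.0, 0.0]
ft_force: [-0.7, 0.8, 4.0]
grip_width: 0.457
```

```bash
python3 -m pendant '[[0,0,0.03,0,0.8],[0,0,0.05,0,0.8],[0,0,0.05,0,0.8]]'
```

```text
clock: 16.6
position: [0.5616, -0.1874, 0.0427]
ee_rot: [0.909, 0.416, 0.0, 0.0]
ft_force: [-5.6, 3.2, 17.2]
grip_width: 0.453
```

Force jumped to 17 N at z = 0.0427, exactly the predicted home height. Holding and checking.

```bash
python3 -m pendant '[[0,0,0,0,0.8],[0,0,0,0,0.8],[0,0,0,0,0.8],[0,0,0,0,0.8]]'; python3 - <<'E'
from h import *
a=[]
for n in("scene","side","wrist"):
    p,d,c=snap(n,n+"6")
    if n!="wrist":
        u,v=proj(c,[.5614,-.1874,.06]).astype(int)
        a.append(cv2.resize(p[v-20:v+20,u-20:u+20,::-1],(260,260),interpolation=cv2.INTER_CUBIC))
    else: a.append(cv2.resize(p[130:330,155:355,::-1],(260,260)))
cv2.imwrite("pics/c6.png",np.hstack(a))
E
```

```text
clock: 17.1
position: [0.5616, -0.1874, 0.0427]
ee_rot: [0.909, 0.416, 0.0, 0.0]
ft_force: [-5.2, 2.6, 17.8]
grip_width: 0.45
```

View pics/c6.png

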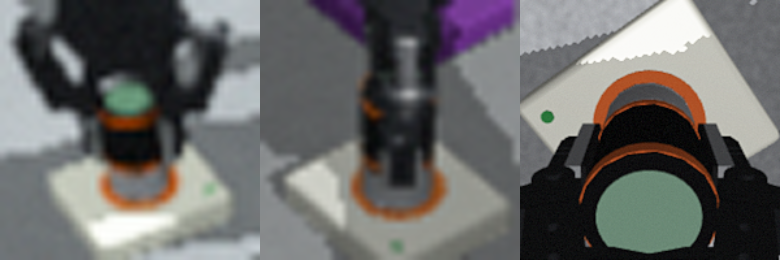

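View pics/scene6.png

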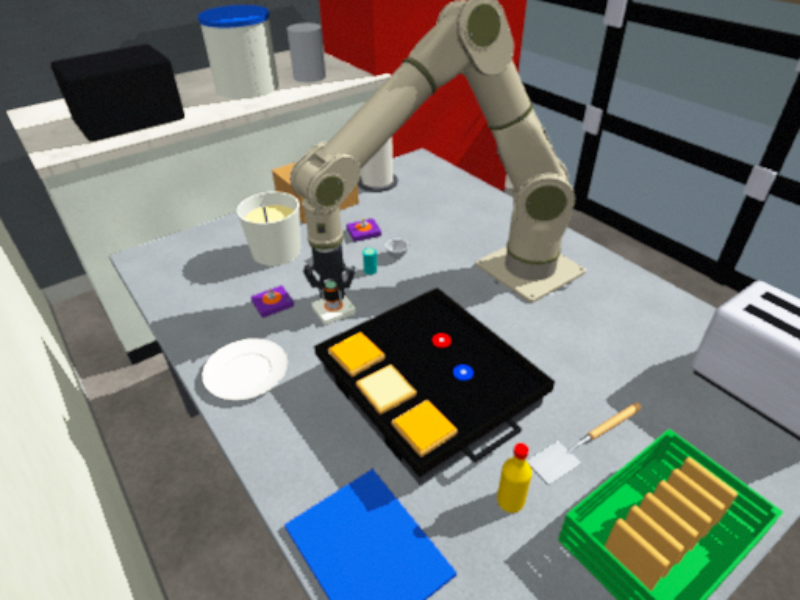

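The foot sits flat on the deck with the orange ring evenly around it in all three crops, and the other objects are where they were (gauge and dock at (333,300)). Handing in.

```bash
python3 -c "
from workcell import hand_in
print(hand_in())"
```

```text
the job is handed in; nothing more can be done
None
```

I gripped the black-and-orange thermometer and set it on the blue spot, then the red spot, for about a second each. I then clicked it onto the white dock and pressed it home. I handed the job in while still gripping it and holding it down, at about 17 s on the clock.

- **Blue spot:** the foot was about 2 mm from my estimate of the spot's centre. The first press was harder than "lightly": it peaked at about 34 N at the wrist. I eased off to 13 N for the rest of the dwell.
- **Red spot:** the first lowering was about 5 mm off, so I corrected it before touching. It then held at about 10 N, within about 1.5 mm of the estimated centre.
- **Dock:** the catch showed as a force reversal, from +2 to −10 N, at about 6 mm above the deck. After that came the pin spring (2–4 N) and then rigid deck contact.
- **Last checks:** TCP height was 0.0427 m against a predicted 0.0426 m, and sideways it was within 1 mm of the stud axis. A steady 18 N pressed down, and the gripper opening was steady at 0.45. All three cameras show the foot flat and centred on the deck, and in the scene view the bystanders look unmoved. I had no direct reading of the contact pin's travel.

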